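Fit the rotor to the bench mill and hold it home for clamping

TASK

Fit the toothed steel rotor to the white bench mill: first slide the orange spindle lock on the mill's front deck all the way in towards the chamber, so that the spindle cannot turn; then pick the rotor up by its boss, lower it over the splined spindle, turn it until the splines mesh and push it fully home against the ejector spring. Finish with the rotor still held in the fingers and pressed fully home, and do not let go: the spring lifts it again until I have tightened the clamp screw with the hex key. Leave the sieves, the mug and the hex key where they are.

Things in the scene. Friction and masses are not known exactly. Their poses are not given: they have to be found in the camera images.
- lock (a joint): Slide of the orange spindle lock on the mill's deck, m: 0 = fully out (towards the mill's front), 0.024 = end stop (locked). It slides towards the spindle with 2 N of friction and stays where it is left; its hidden bolt enters between 14 index pins and so turns the free spindle by up to 13 degrees on the way in, which takes up to 10 N.
- lock_grip (a point): Centre of the lock's upright orange grip, 118 mm above the worktop. The grip is 16 mm along its x, 24 mm across its y (pinch it there); its top is 13 mm above this point. It stands on a slide plate whose top is 13 mm below this point; the deck is 18 mm below. x is the way it slides to lock (the mill's x), z is up.
- mill: The white mill, fixed to the bench. Origin on the spindle's axis at the worktop's level, x from its front to its rear, z up. Housing 170 mm wide, from 130 mm before to 90 mm behind the axis, deck 100 mm high. Round chamber 123 mm wide and 40 mm deep about the spindle, open at the top, steel rim 101 mm above the worktop.
- spindle_seat (a point): On the spindle's axis, at its seat (where the fitted rotor's underside rests), 72 mm above the worktop. z up; x along one of six keys (one every 60 degrees), turning with the spindle. Keys 6 mm wide, out to 15 mm from the axis, tops 16 mm above the seat; above them a plain 20 mm pilot, coned at the tip, ends 28 mm above the seat. The spindle turns very easily until locked.
- ejector (a joint): Travel of the sprung brass ring round the spindle's foot, m: 0 = up (its top 8 mm above the seat), 0.008 = pushed level with the seat, the rotor home. It pushes up with 5 N at 0 and 9 N at 0.008, more than the rotor's weight.
- rotor_mid (a point): Centre of the loose steel rotor (0.35 kg, 98 mm wide, 64 mm high, standing boss up on the worktop), on its axis, 32 mm above its underside; z up, x along the boss. Disc 8 mm thick, twelve teeth round its edge up to 4 mm below this point, hub 44 mm wide up to this point, the boss from here to 32 mm above.
- rotor_boss (a point): Middle of the rotor's boss, on its axis, 48 mm above the rotor's underside. The boss is 38 mm long along x, 24 mm across its two flats (facing +y and -y: pinch it there from above) and ends 16 mm above this point; the hub's shoulder, 44 mm wide, is 16 mm below it.
- rotor: The rotor again; origin on its axis at its underside, where the bore opens: 30 mm deep, six ribs in it leave 23 mm for the pilot and slide between the keys. They mesh where the x axes of rotor and spindle differ by a multiple of 60 degrees, 5 degrees play either way; else they stand on the keys, 16 mm above home. Meshed, it sinks to the ejector ring, 8 mm above home.
- sieve_2: Bystander: brass-rimmed test sieve, 104 mm wide, 36 mm high, left behind the rotor; origin at the middle of its underside.
- mug: Bystander: white mug, 97 mm high, 78 mm wide, right of the mill; origin at the middle of its underside.
- hex_key: Bystander: black hex key 93 mm long lying right of the mill; origin at the middle of its underside.
Not all that is in view belongs to the job. Leave any black or yellow look-alike of the rotor alone.

How it is judged:
On the way, in this order (a step that is already met when the one before it is completed fails the run):
1. the spindle lock is slid in to its end stop (value of joint lock above 0.0225 m), for 0.2 s.
2. the rotor is lifted off the worktop (height (world z) of rotor above 0.06 m and contact force between the fingers and rotor above 1 N), for 0.2 s.
3. the rotor's splines mesh with the locked spindle (z of rotor in the frame of spindle_seat below 0.01 m and horizontal distance between rotor and spindle_seat below 0.004 m and value of joint lock above 0.0225 m), for 0.1 s.
At the end, for the whole second after the job is handed in: Lock within 1.5 mm of its end stop; rotor upright (3.4 deg), within 3 mm of the spindle's axis, its underside within 1.5 mm of the seat, ejector ring down 6.5 mm or more, at rest; the fingers still hold it there (more than 2 N) through the last second (value of joint lock above 0.0225 m and z of rotor in the frame of spindle_seat below 0.0015 m and horizontal distance between rotor and spindle_seat below 0.003 m and angle between rotor's own z axis and vertical below 0.06 rad and value of joint ejector above 0.0065 m and contact force between the fingers and rotor above 2 N and linear speed of rotor below 0.01 m/s); the arm keeps its last pose, push and grip.
It fails at once if the loose sieve, the mug or the hex key is moved by more than 2 cm (distance of any of sieve_2, mug, hex_key from where it was at the start of the episode above 0.02 m).
It also fails if it takes over 51 s, if anything falls off the work surface, if the arm or the gripper's body presses on something with over 40 N, if the wrist force passes 120 N, or if a joint passes its speed limit or range.

ROBOT

A 7-joint arm with a two-finger parallel gripper is mounted at the origin on a cart in front of the work surface, level with it; the furniture and walls round the work are solid. World frame = base frame: x ahead of the robot, y to its left, z up, the work surface at z = 0. Lengths are in m, angles in rad, forces in N, time in s.
With the tool pointing down it reaches from about 0.35 to 0.9 m from the base axis. Payload 8.1 kg.
Tool frame: the origin (TCP) lies on the centre line of the jaws, within the pads' length; the fingertips stand 19 mm ahead of it and the grasp point (between the pads) is the TCP (arm.tip_reach is the distance from the TCP to the fingertips, in m); z points along the fingers, y is the line along which they close (so a half turn about z gives the same grasp; the last joint's range is limited). The gripper opens to 92 mm and grips with 3 to 60 N. Pads are 19 mm wide; open, the fingers measure 130 mm over their backs; the gripper's body (75 mm by 190 mm) begins 47 mm behind the grasp point.
Start: joints at [-1.215, 0.434, 0.025, 1.573, -0.012, 1.134, -0.075], TCP at [0.277, 0.56, 0.246] pointing down, gripper open.
Joint ranges: [-2.62, 2.62], [-0.44, 2.09], [-1.27, 1.32], [0.08, 2.57], [-1.32, 4.46], [0.12, 2], [-2.74, 2.74]. Speed limits (rad/s): [2.22, 2.22, 3.01, 3.01, 3.14, 3.14, 3.14].

INTERFACE

Orientations are given as a rotation vector (axis times angle).
In Python, from cell import arm gives the robot as it stands.
- The arm moves only by the tool arm_command, never from a script. Its argument "targets" is a list that holds one entry, the list of rows, each a list of 6 numbers: the shift along the tool's x, y, z in m, then the turn, a rotation vector about the tool's x, y, z in rad. A call has 1 to 10 rows; each row shifts and turns the commanded pose from where the row before left it, along the tool's axes as they then stand; what a row does not reach is not made up. A row lasts 1/8 s, in which the tool goes at most 62.5 mm and 10.7 degrees, less where a joint would pass 70% of its speed; a pose out of reach is approached as far as the arm can. A call with a gripper value outside its range is refused whole. "jaw" is the finger opening in m, from 0 to 0.0918, set as the call begins (left out, the last holds). The fingers move at their own pace and stop on an object; "newtons" is the grip in N (left out, the last holds). Time passes only in rows, so rows that do not move let the fingers close. It gives the time, the measured TCP pose, the force, the opening and the grip force at its end, in the units of the state.
- arm.observe(): the state, without advancing time (a new reading comes with each control period).
- arm.get_image(name): name is "scene" or "side" or "wrist"; returns a dict with "pixels" (480x640x3 uint8, red, green, blue), "z_map" (480x640 float32, m along the optical axis (not along the pixel's ray), 0 where there is no reading), "fx", "fy", "cx", "cy" (pixels), "dist" ([k1, k2, p1, p2, k3] as OpenCV has them; the pictures are not rectified), "xyz" and "rotation" of the camera in the world; the wrist camera has in their place "T_tool_cam" (4x4, takes a point from camera to tool coordinates, whose origin is the TCP and whose axes are the flange's). Camera axes: x right, y down, z forward; pixel columns grow to the right and rows downward; lengths in m; the calibration is good to about 2 mm. A picture is of the moment at which its call begins: read the wrist's pose just before it.
- arm.sign_off(): hands the job in; it is judged then, once.
The state is a dict: "clock": time; "joints": joint angles; "dq": joint speeds; "joint_efforts": joint torques, N m; "position": TCP position; "ee_rot": TCP orientation; "force": force on the tool from outside, world axes, zero at the start; "ft_torque": the same for the moment, N m; "width": opening from 0.0 (shut) to 1.0 (fully open); "gripper_force": force on a finger pad.
Only numpy, scipy, OpenCV 4.12 (cv2) and the standard library are available. Lean on these libraries where they do the work, as an engineer would, in place of code of your own. Each camera call takes 0.05 s, during which the arm holds its last target. There are 200 camera calls.

## Working session

There is one attempt and no reset: what is moved stays moved. The work goes in short steps, Python scripts to look and compute and a tool call to move; the robot and the scene stay as the last step left them, time stands still between calls to the robot, and variables do not carry over. Pictures are saved under pics/ and viewed, at most 10 in all, crops included, and the job is handed in when it is done.

Besides the shell and the picture viewer there is one more tool, called after ">>>" as name([rows], argument=value, ...), one row to a line, values as JSON. arm_command: Moves the arm, as the interface text tells. Its arguments: {"type":"object","properties":{"targets":{"type":"array","items":{"type":"array","items":{"type":"array","items":{"type":"number"}}}},"jaw":{"type":"number"},"newtons":{"type":"number"}},"required":["targets"]}

```bash
mkdir -p pics; ls
cat > h.py <<'E'
import numpy as np, cv2
from scipy.spatial.transform import Rotation as R
from cell import arm
def cam(name):
    s=arm.observe(); im=arm.get_image(name)
    if name=="wrist":
        q=np.array(s["ee_rot"]); T=np.eye(4); T[:3,:3]=R.from_rotvec(q).as_matrix() if q.size==3 else q; T[:3,3]=s["position"]
        M=T@np.array(im["T_tool_cam"]); im["Rw"],im["t"]=M[:3,:3],M[:3,3]
    else:
        r=np.array(im["rotation"]); im["Rw"]=r if r.size==9 else R.from_rotvec(r).as_matrix(); im["t"]=np.array(im["xyz"])
    im["K"]=np.array([[im["fx"],0,im["cx"]],[0,im["fy"],im["cy"]],[0,0,1.]])
    return im
def norm(im,uv):
    p=cv2.undistortPoints(np.array(uv,float).reshape(-1,1,2),im["K"],np.array(im["dist"],float)).reshape(-1,2)
    return np.c_[p,np.ones(len(p))]
def plane(im,uv,z):
    d=norm(im,uv)@im["Rw"].T
    return im["t"]+d*((z-im["t"][2])/d[:,2])[:,None]
def cloud(im):
    v,u=np.mgrid[:480,:640]; n=norm(im,np.c_[u.ravel(),v.ravel()])
    return ((n*im["z_map"].reshape(-1,1))@im["Rw"].T+im["t"]).reshape(480,640,3)
def save(im,name,box=None,s=1):
    p=im["pixels"][:,:,::-1]
    if box: p=p[box[1]:box[3],box[0]:box[2]]
    cv2.imwrite("pics/"+name,cv2.resize(p,None,fx=s,fy=s))
E
python3 - <<'E'
from h import *
s=arm.observe(); print(s)
for n in ["scene","side"]:
    im=cam(n); save(im,n+"0.png"); print(n,im["t"],im["Rw"].round(3).tolist(),im["fx"],im["dist"])
    C=cloud(im); print(np.mean(im["z_map"]>0))
im=cam("wrist");save(im,"w0.png")
E
```

```text
pics
{'clock': 0.0, 'joints': array([-1.21458011,  0.43525357,  0.02498986,  1.57407094, -0.01160972,
        1.1340286 , -0.07513303]), 'dq': array([-0.00150846,  0.00089674, -0.00099584,  0.00032764, -0.00083739,
       -0.00230963,  0.00020523]), 'joint_efforts': array([-6.75964748e-04, -6.67841148e+01,  9.84791592e-01, -3.14459753e+01,
       -6.05460349e-02,  4.30734409e-02,  1.58716043e-04]), 'position': array([0.27664647, 0.55990323, 0.24493627]), 'ee_rot': array([-7.14537176e-01, -3.05902332e+00,  2.51238071e-03]), 'force': array([-0.04456132, -0.04327711,  0.82452588]), 'ft_torque': array([ 0.01157002,  0.00335378, -0.02877949]), 'gripper_force': 0.0, 'width': 0.9951363408746193}
scene [ 1.57304711 -0.21564307  0.66706713] [[0.232, 0.46, -0.857], [0.973, -0.117, 0.2], [-0.008, -0.88, -0.475]] 437.7681044638358 [-0.01890317  0.          0.          0.          0.        ]
0.97982421875
side [1.19463131 0.29805755 1.00744127] [[-0.368, 0.722, -0.585], [0.93, 0.281, -0.239], [-0.008, -0.632, -0.775]] 513.797797482025 [-0.13139378  0.          0.          0.          0.        ]
0.9959928385416666
```

View pics/scene0.png

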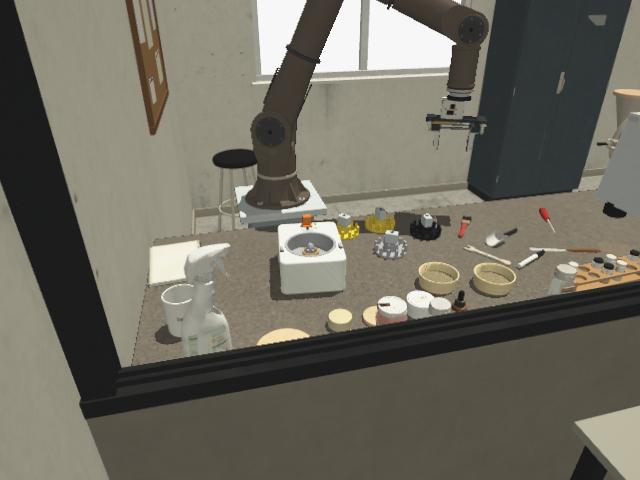

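View pics/side0.png

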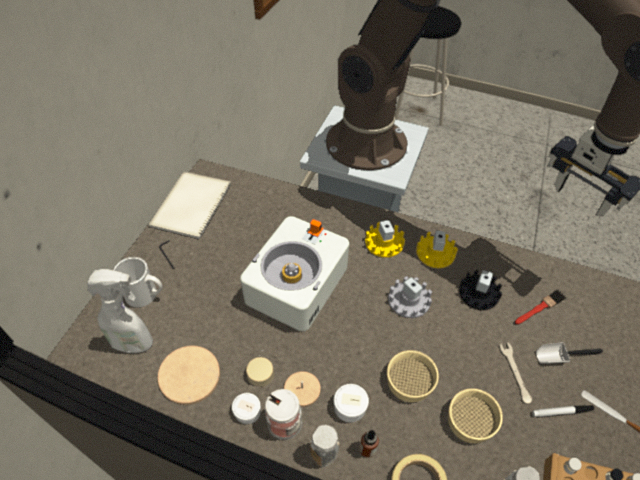

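The side view shows the mill at about (295,275), the orange lock at (316,229), the spindle at (291,271) and the steel rotor at (411,293). The yellow look-alikes are at (385,238) and (437,250), and a black one is at (481,288).

```bash
cat > m1.py <<'E'
from h import *
im=cam("side"); C=cloud(im); P=im["pixels"]; hsv=cv2.cvtColor(P,cv2.COLOR_RGB2HSV)
Y,X=np.mgrid[:480,:640]
def box(a,b,c,d): return (X>=a)&(X<c)&(Y>=b)&(Y<d)
def rep(n,p): print(n,len(p),np.median(p,0).round(4),p.min(0).round(4),p.max(0).round(4))
o=(hsv[...,0]<13)&(hsv[...,1]>170)&(hsv[...,2]>120)&box(295,210,335,250)
p=C[o]; rep("orange",p); t=p[p[:,2]>p[:,2].max()-.005]; rep("top",t); print(cv2.minAreaRect((t[:,:2]*1000).astype(np.float32)))
d=box(230,205,360,340)&(abs(C[...,2]-.1)<.005); p=C[d]; rep("deck",p)
r=cv2.minAreaRect((p[:,:2]*1000).astype(np.float32)); print(r)
b=box(385,268,440,320)
p=C[b&(C[...,2]>.055)&(C[...,2]<.08)]; rep("bosstop",p); print(cv2.minAreaRect((p[:,:2]*1000).astype(np.float32)))
p=C[b&(C[...,2]>.018)&(C[...,2]<.08)]; rep("rotor",p); print(cv2.minEnclosingCircle((p[:,:2]*1000).astype(np.float32)))
p=C[box(265,250,315,295)&(C[...,2]>.085)&(C[...,2]<.12)]; rep("pilot",p)
for a in [(385,238),(437,250),(481,288)]:
    print(a,plane(im,[a],.02).round(3))
save(im,"crop.png",(230,200,450,330),3.5)
E
python3 m1.py
```

```text
orange 33 [0.4729 0.0129 0.1115] [ 0.4568 -0.0008  0.103 ] [0.4833 0.0269 0.1328]
top 9 [0.4667 0.0161 0.1308] [0.4587 0.0033 0.1279] [0.4789 0.0251 0.1328]
((467.6382751464844, 14.076606750488281), (21.353485107421875, 20.072589874267578), 79.80908203125)
deck 3950 [0.5483 0.0091 0.1005] [ 0.4403 -0.0946  0.095 ] [0.6764 0.0975 0.105 ]
((558.6207275390625, 1.4809341430664062), (170.8089599609375, 222.07534790039062), 82.48857116699219)
bosstop 172 [0.5081 0.2634 0.0626] [0.489  0.2429 0.055 ] [0.5251 0.2835 0.0682]
((506.33831787109375, 262.51513671875), (38.697479248046875, 26.36175537109375), 57.99740982055664)
rotor 608 [0.5133 0.2626 0.0316] [0.4575 0.2135 0.018 ] [0.5544 0.3119 0.0682]
((505.4638671875, 262.61676025390625), 49.35646438598633)
pilot 754 [0.6307 0.006  0.1002] [ 0.5171 -0.0721  0.085 ] [0.6662 0.0743 0.1078]
(385, 238) [[0.359 0.16  0.02 ]]
(437, 250) [[0.35  0.291 0.02 ]]
(481, 288) [[0.424 0.415 0.02 ]]
```

View pics/crop.png

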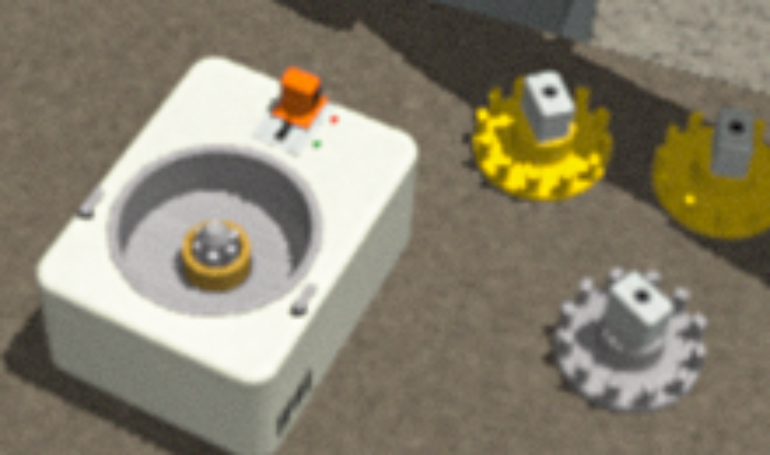

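The crop confirms the grip stands on its plate at the mill's front, facing the robot. The rotor's boss runs from upper left to lower right. I'll move above the lock.

>>> arm_command([
  [[0, 0, 0, 0, 0, -0.164], [0, 0, 0, 0, 0, -0.164], [-0.029, -0.0573, 0, 0, 0, 0], [-0.029, -0.0573, 0, 0, 0, 0], [-0.029, -0.0573, 0, 0, 0, 0], [-0.029, -0.0573, 0, 0, 0, 0], [-0.029, -0.0573, 0, 0, 0, 0], [-0.029, -0.0573, 0, 0, 0, 0], [-0.029, -0.0573, 0, 0, 0, 0], [-0.029, -0.0573, 0, 0, 0, 0]],
], jaw=0.06)

```text
clock: 1.45
position: [0.4428, 0.0867, 0.246]
ee_rot: [0.205, 3.134, 0.001]
force: [1.1, -1.0, 0.7]
width: 0.656
gripper_force: 0.0
```

>>> arm_command([
  [[-0.029, -0.0573, 0, 0, 0, 0], [0, 0, 0, 0, 0, 0], [0, 0, 0, 0, 0, 0]],
])

```text
clock: 1.82
position: [0.4629, 0.03, 0.2456]
ee_rot: [-0.206, -3.134, -0.001]
force: [-1.2, 0.2, 0.2]
width: 0.652
gripper_force: 0.0
```

```bash
cat >> h.py <<'E'
def go(pos,ang=None):
    "tool-frame shift to world pos (tool down); turn about tool z to bring tool y to angle ang (deg, mod 180)"
    s=arm.observe(); M=R.from_rotvec(s["ee_rot"]).as_matrix(); a=np.degrees(np.arctan2(M[1,1],M[0,1]))
    print("pos",s["position"].round(4),"yang",round(a,2),"tilt",np.degrees(np.arccos(-M[2,2])).round(2),"t",s["clock"],"F",s["force"].round(1),"j7",s["joints"][6].round(3))
    print(" shift",(M.T@(np.array(pos)-s["position"])).round(4),"turn",None if ang is None else np.radians(-((ang-a+90)%180-90)).round(4))
E
python3 - <<'E'
from h import *
im=cam("wrist"); save(im,"w1.png"); C=cloud(im); print(im["t"],im["Rw"].round(2).tolist())
hsv=cv2.cvtColor(im["pixels"],cv2.COLOR_RGB2HSV)
o=(hsv[...,0]<13)&(hsv[...,1]>170)&(hsv[...,2]>120)
p=C[o]; t=p[p[:,2]>.125]; print(len(p),t.min(0),t.max(0),cv2.minAreaRect((t[:,:2]*1000).astype(np.float32)))
go([.468,.0141,.128],82.5)
E
```

```text
[0.38613063 0.03992446 0.38428321] [[0.13, 0.95, 0.28], [0.99, -0.12, -0.04], [0.0, 0.29, -0.96]]
720 [0.38613063 0.00316632 0.12604794] [0.47382195 0.03992446 0.38428321] ((428.7376403808594, 20.969253540039062), (23.419261932373047, 90.27830505371094), 80.55908966064453)
pos [0.4628 0.0308 0.2456] yang 82.58 tilt 0.04 t 1.875 F [-0.7  0.1  0.7] j7 1.315
 shift [-0.0074 -0.0159  0.1176] turn 0.0013
```

View pics/w1.png

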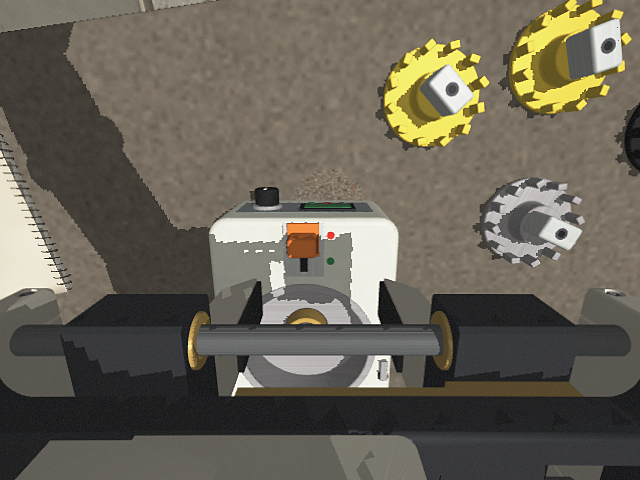

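The wrist view shows the lock grip at (303,240) with the red light beside it, the rotor at (535,220) and the spindle half hidden behind the gripper. I'll refine the lock from this view, without the pixels that have no depth.

Run:
```python
from h import *
im=cam("wrist"); C=cloud(im); hsv=cv2.cvtColor(im["pixels"],cv2.COLOR_RGB2HSV)
o=(hsv[...,0]<13)&(hsv[...,1]>170)&(hsv[...,2]>120)&(im["z_map"]>0)
p=C[o]; t=p[p[:,2]>.127]; print(len(p),len(t),p[:,2].max(),cv2.minAreaRect((t[:,:2]*1000).astype(np.float32)))
V,U=np.nonzero(o); q=plane(im,np.c_[U,V],.131); print(q.min(0),q.max(0))
Y,X=np.mgrid[:480,:640]; b=(X>470)&(Y>170)&(Y<275)&(im["z_map"]>0)
p=C[b&(C[...,2]>.058)&(C[...,2]<.075)]; print(len(p),p[:,2].max(),"boss",cv2.minAreaRect((p[:,:2]*1000).astype(np.float32)))
p=C[b&(C[...,2]>.018)&(C[...,2]<.075)]; print(cv2.minEnclosingCircle((p[:,:2]*1000).astype(np.float32)))
```

```text
670 489 0.13229481935367204 ((465.2155456542969, 14.514304161071777), (22.42806053161621, 15.157139778137207), 83.96434783935547)
[0.43146511 0.00347354 0.131     ] [0.47331087 0.04117476 0.131     ]
939 0.06598501213635061 boss ((504.1072082519531, 263.47027587890625), (38.875980377197266, 24.04766273498535), 59.94672775268555)
((504.04779052734375, 264.09002685546875), 49.786048889160156)
```

>>> arm_command([
  [[-0.005, -0.016, 0, 0, 0, 0], [0, 0, 0.04, 0, 0, 0], [0, 0, 0.04, 0, 0, 0], [0, 0, 0.025, 0, 0, 0], [0, 0, 0.012, 0, 0, 0], [0, 0, 0, 0, 0, 0]],
])

```text
clock: 2.68
position: [0.4657, 0.0139, 0.1285]
ee_rot: [-0.203, -3.134, 0.0]
force: [-0.3, 0.4, -0.3]
width: 0.654
gripper_force: 0.0
```

>>> arm_command([
  [[0, 0, 0, 0, 0, 0], [0, 0, 0, 0, 0, 0], [0, 0, 0, 0, 0, 0], [0, 0, 0, 0, 0, 0]],
], jaw=0.0, newtons=25)

```text
clock: 3.18
position: [0.4664, 0.014, 0.1291]
ee_rot: [0.205, 3.134, 0.002]
force: [0.6, 18.3, 0.8]
width: 0.265
gripper_force: 9.0
```

>>> arm_command([
  [[-0.005, 0, 0, 0, 0, 0], [-0.005, 0, 0, 0, 0, 0], [-0.005, 0, 0, 0, 0, 0], [-0.005, 0, 0, 0, 0, 0], [-0.004, 0, 0, 0, 0, 0], [0, 0, 0, 0, 0, 0]],
])

```text
clock: 3.92
position: [0.4876, 0.0119, 0.1287]
ee_rot: [-0.203, -3.13, -0.003]
force: [-9.5, 6.4, 12.1]
width: 0.258
gripper_force: 25.0
```

>>> arm_command([
  [[-0.002, 0, 0, 0, 0, 0], [-0.002, 0, 0, 0, 0, 0], [-0.002, 0, 0, 0, 0, 0], [0, 0, 0, 0, 0, 0], [0, 0, 0, 0, 0, 0]],
])

```text
clock: 4.55
position: [0.489, 0.0117, 0.1281]
ee_rot: [-0.201, -3.122, -0.003]
force: [-23.9, 8.7, 24.4]
width: 0.259
gripper_force: 25.0
```

>>> arm_command([
  [[-0.002, 0, 0, 0, 0, 0], [-0.002, 0, 0, 0, 0, 0], [0, 0, 0, 0, 0, 0], [0, 0, 0, 0, 0, 0]],
], newtons=40)

```text
clock: 5.05
position: [0.4894, 0.0116, 0.1279]
ee_rot: [-0.2, -3.115, -0.004]
force: [-37.3, 11.1, 38.6]
width: 0.257
gripper_force: 40.0
```

>>> arm_command([
  [[0, 0, 0, 0, 0, 0], [0, 0, 0, 0, 0, 0], [0, 0, -0.003, 0, 0, 0]],
], jaw=0.05)

```text
clock: 5.42
position: [0.5001, 0.0084, 0.1318]
ee_rot: [0.206, 3.134, -0.0]
force: [0.4, 0.0, -0.3]
width: 0.52
gripper_force: 0.0
```

>>> arm_command([
  [[0, 0, -0.05, 0, 0, 0], [0, 0, -0.05, 0, 0, 0], [0.05, 0, 0, 0, 0, 0], [0.05, 0, 0, 0, 0, 0], [0, 0, 0, 0, 0, 0], [0, 0, 0, 0, 0, 0]],
])

```text
clock: 6.18
position: [0.4015, 0.0217, 0.2323]
ee_rot: [0.205, 3.133, 0.001]
force: [0.1, 0.7, 0.8]
width: 0.544
gripper_force: 0.0
```

Run:
```python
from h import *
im=cam("wrist"); save(im,"w2.png"); C=cloud(im); hsv=cv2.cvtColor(im["pixels"],cv2.COLOR_RGB2HSV)
o=(hsv[...,0]<13)&(hsv[...,1]>170)&(hsv[...,2]>120)&(im["z_map"]>0)
p=C[o]; t=p[(p[:,2]>.127)&(p[:,2]<.14)]; print(len(t),cv2.minAreaRect((t[:,:2]*1000).astype(np.float32)))
```

```text
0 ((0.0, 0.0), (0.0, 0.0), 0.0)
```

View pics/w2.png

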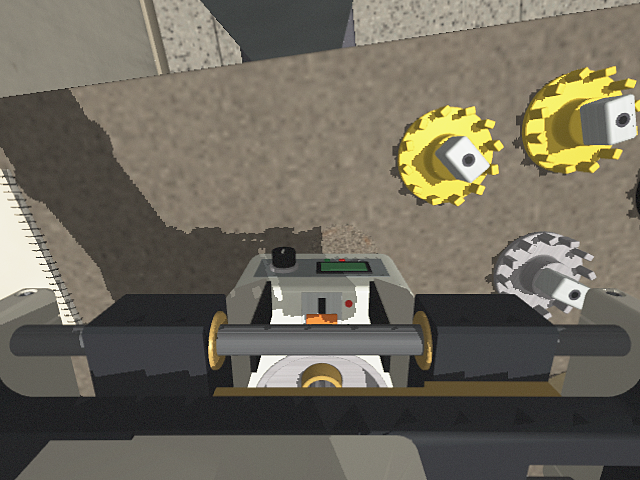

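This view shows the orange grip mostly hidden at (321,319), with the ring at (321,378). I'll move past the spindle so the camera can see both it and the lock.

>>> arm_command([
  [[-0.05, 0, 0, 0, 0, 0], [-0.05, 0, 0, 0, 0, 0], [-0.05, 0, 0.01, 0, 0, 0], [-0.05, 0, 0.01, 0, 0, 0], [-0.045, 0, 0.01, 0, 0, 0], [0, 0, 0, 0, 0, 0], [0, 0, 0, 0, 0, 0], [0, 0, 0, 0, 0, 0]],
])

```text
clock: 7.22
position: [0.643, -0.0102, 0.2021]
ee_rot: [0.205, 3.135, 0.0]
force: [0.9, -0.0, -0.5]
width: 0.545
gripper_force: 0.0
```

Run:
```python
from h import *
im=cam("wrist"); save(im,"w3.png"); C=cloud(im); hsv=cv2.cvtColor(im["pixels"],cv2.COLOR_RGB2HSV); ok=im["z_map"]>0
o=(hsv[...,0]<13)&(hsv[...,1]>170)&(hsv[...,2]>120)&ok
p=C[o]; t=p[(p[:,2]>.127)&(p[:,2]<.14)]; print(len(t),cv2.minAreaRect((t[:,:2]*1000).astype(np.float32)))
near=ok&(np.hypot(C[...,0]-.578,C[...,1]+.001)<.04)&(C[...,2]<.12)
p=C[near]; print(np.percentile(p[:,2],[1,10,50,90,99]).round(4))
V,U=np.nonzero(near&(np.hypot(C[...,0]-.578,C[...,1]+.001)<.03)); print(U.min(),U.max(),V.min(),V.max())
c=(max(U.min()-15,0),max(V.min()-15,0),U.max()+15,V.max()+15)
save(im,"w3c.png",c,min(700/(c[2]-c[0]),560/(c[3]-c[1]))); print(c)
```

```text
3 ((493.1650085449219, 2.7814583778381348), (0.10105468332767487, 2.1724257469177246), 2.816582441329956)
[0.0583 0.0594 0.0607 0.0876 0.1   ]
284 358 117 192
(np.int64(269), np.int64(102), np.int64(373), np.int64(207))
```

View pics/w3c.png

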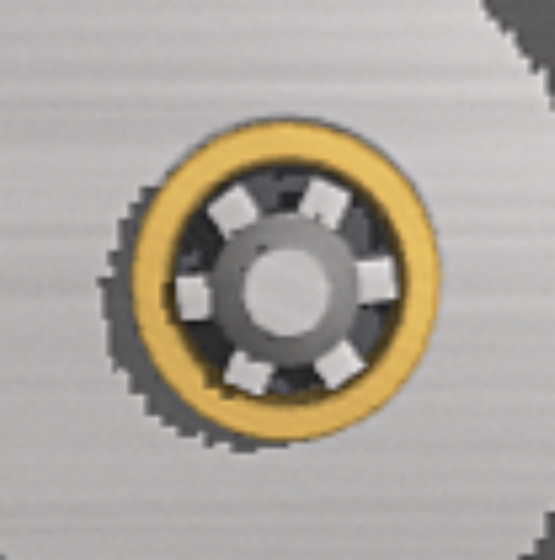

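The crop shows the brass ring, the pilot at the centre (287,292) and the six keys. Their centres are about (235,210), (326,202), (378,279), (341,366), (248,372) and (193,297) in crop pixels.

Run:
```python
from h import *
im=cam("wrist")
k=np.array([(235,210),(326,202),(378,279),(341,366),(248,372),(193,297)])/(560/105)+[268.6,101.6]
q=plane(im,k,.088)[:,:2]; c=q.mean(0); d=q-c
(cx,cy),r=cv2.minEnclosingCircle(q.astype(np.float32)); print(c,cx,cy,r)
a=np.degrees(np.arctan2(d[:,1],d[:,0])); print(a.round(1),(a%60).round(1), np.hypot(*d.T).round(4))
w=np.degrees(np.angle(np.exp(1j*np.radians(6*a)).mean()))/6; print("key angle mod60",w)
# pilot tip + brass ring
print("tip",plane(im,[np.array([287,292])/(560/105)+[268.6,101.6]],.1))
hsv=cv2.cvtColor(im["pixels"],cv2.COLOR_RGB2HSV); m=((hsv[...,0]>13)&(hsv[...,0]<35)&(hsv[...,1]>100)).astype(np.uint8)
m[:102]=0;m[207:]=0;m[:,:269]=0;m[:,373:]=0
cs=cv2.findContours(m,0,2)[0]; e=max(cs,key=cv2.contourArea).reshape(-1,2)
print("ring",cv2.fitEllipse(plane(im,e,.080)[:,:2].astype(np.float32)*1000))
s=cam("side"); C=cloud(s); h=cv2.cvtColor(s["pixels"],cv2.COLOR_RGB2HSV)
Y,X=np.mgrid[:480,:640]
o=(h[...,0]<13)&(h[...,1]>170)&(h[...,2]>120)&(X>285)&(X<345)&(Y>205)&(Y<265); p=C[o]
print("lock",len(p),np.median(p,0)); t=p[p[:,2]>.126]; print(t.mean(0))
go([.505,.263,.2021],149.5)
```

```text
[5.77008301e-01 2.78713416e-04] 0.5772315859794617 0.0001050147257046774 0.012846306897699833
[-153.   147.6   88.3   28.4  -32.9  -92.3] [27.  27.6 28.3 28.4 27.1 27.7] [0.0124 0.0125 0.0125 0.0129 0.0125 0.0129]
key angle mod60 27.673291254212007
tip [[5.76948216e-01 2.17264328e-04 1.00000000e-01]]
ring ((576.7593994140625, 0.00642704963684082), (42.81830978393555, 42.94034194946289), 32.729515075683594)
lock 10 [0.49334354 0.01840477 0.13067393]
[0.52777491 0.0279844  0.17854052]
pos [ 0.6432 -0.01    0.2024] yang 82.52 tilt 0.05 t 7.375 F [-0.7 -0.7 -0.2] j7 1.513
 shift [0.1725 0.2527 0.0003] turn -1.169
```

>>> arm_command([
  [[0.0211, 0.0447, 0, 0, 0, 0], [0.0211, 0.0447, 0, 0, 0, 0], [0.0211, 0.0447, 0, 0, 0, 0], [0.0211, 0.0447, 0, 0, 0, 0], [0.0211, 0.0447, 0, 0, 0, 0], [0.0211, 0.0447, 0, 0, 0, 0], [0.0211, 0.0447, 0, 0, 0, 0], [0, 0, 0, 0, 0, -0.167], [0, 0, 0, 0, 0, -0.167]],
])

```text
clock: 8.5
position: [0.5371, 0.3203, 0.2022]
ee_rot: [-0.33, 3.124, 0.0]
force: [0.3, 0.1, 0.0]
width: 0.546
gripper_force: 0.0
```

```bash
python3 -c "
from h import *
go([.5375,.3195,.2021],149.5)"
```

```text
pos [0.5371 0.3203 0.2022] yang 102.07 tilt 0.04 t 8.5 F [0.3 0.1 0. ] j7 1.23
 shift [-0.0002 -0.0009  0.0001] turn -0.8277
```

>>> arm_command([
  [[0, 0, 0, 0, 0, -0.166], [0, 0, 0, 0, 0, -0.166], [0, 0, 0, 0, 0, -0.166], [0, 0, 0, 0, 0, -0.166], [0, 0, 0, 0, 0, -0.164], [0, 0, 0, 0, 0, 0], [0, 0, 0, 0, 0, 0]],
])

```text
clock: 9.38
position: [0.5378, 0.3192, 0.202]
ee_rot: [-1.544, 2.736, 0.0]
force: [0.8, 0.2, 1.1]
width: 0.544
gripper_force: 0.0
```

Run:
```python
from h import *
go([.5375,.3195,.2021],149.5)
im=cam("wrist"); C=cloud(im); ok=(im["z_map"]>0)&(np.hypot(C[...,0]-.5045,C[...,1]-.2635)<.07)
p=C[ok&(C[...,2]>.0605)&(C[...,2]<.067)]; print(len(p),np.median(p[:,2]),"boss",cv2.minAreaRect((p[:,:2]*1000).astype(np.float32)))
p=C[ok&(C[...,2]>.02)&(C[...,2]<.067)]; print(cv2.minEnclosingCircle((p[:,:2]*1000).astype(np.float32)))
uv=np.argwhere(ok&(C[...,2]>.02)&(C[...,2]<.067))[:,::-1]
c=(max(uv[:,0].min()-10,0),max(uv[:,1].min()-10,0),uv[:,0].max()+10,uv[:,1].max()+10); print(c)
save(im,"w4.png",c,2)
```

```text
pos [0.5378 0.3192 0.202 ] yang 148.87 tilt 0.02 t 9.375 F [0.8 0.2 1.1] j7 1.956
 shift [-0.0001  0.0004 -0.0001] turn -0.011
1382 0.0634770349087441 boss ((504.79766845703125, 263.916259765625), (36.80943298339844, 23.950958251953125), 58.90448760986328)
((504.9636535644531, 264.06939697265625), 49.619049072265625)
(np.int64(255), np.int64(87), np.int64(384), np.int64(220))
```

View pics/w4.png

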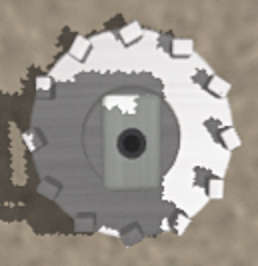

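The close view shows the rotor's boss lined up with the tool, its screw hole at crop (131,143). I'll go over it, descend and grasp.

>>> arm_command([
  [[0.0322, 0, 0.01, 0, 0, 0], [0.0322, 0, 0.02, 0, 0, 0], [0, 0, 0.04, 0, 0, 0], [0, 0, 0.04, 0, 0, 0], [0, 0, 0.025, 0, 0, 0], [0, 0, 0.012, 0, 0, 0], [0, 0, 0, 0, 0, 0], [0, 0, 0, 0, 0, 0]],
])

```text
clock: 10.42
position: [0.5055, 0.2645, 0.0558]
ee_rot: [-1.547, 2.732, 0.0]
force: [0.8, -0.2, -0.0]
width: 0.55
gripper_force: 0.0
```

>>> arm_command([
  [[0, 0, 0, 0, 0, 0], [0, 0, 0, 0, 0, 0], [0, 0, 0, 0, 0, 0], [0, 0, 0, 0, 0, 0], [0, 0, 0, 0, 0, 0]],
], jaw=0.0, newtons=50)

```text
clock: 11.05
position: [0.5049, 0.2641, 0.0551]
ee_rot: [-1.549, 2.733, 0.0]
force: [-1.1, 0.2, 5.5]
width: 0.261
gripper_force: 50.0
```

```bash
python3 -c "
from h import *
go([.5048,.2639,.055],148.9)"
```

```text
pos [0.5049 0.2641 0.0551] yang 149.08 tilt 0.02 t 11.05 F [-1.1  0.2  5.5] j7 1.988
 shift [ 0.0002 -0.0001  0.0001] turn 0.0031
```

>>> arm_command([
  [[0, 0, -0.03, 0, 0, 0], [0, 0, -0.04, 0, 0, 0], [0, 0, -0.04, 0, 0, 0], [0, 0, -0.04, 0, 0, 0], [0, 0, 0, 0, 0, 0], [0.0316, -0.0329, 0, 0, 0, 0], [0.0316, -0.0329, 0, 0, 0, 0], [0.0316, -0.0329, 0, 0, 0, 0], [0.0316, -0.0329, 0, 0, 0, 0], [0.0316, -0.0329, 0, 0, 0, 0]],
])

```text
clock: 12.3
position: [0.564, 0.0422, 0.2028]
ee_rot: [1.548, -2.731, -0.001]
force: [0.2, 0.3, -2.6]
width: 0.258
gripper_force: 50.0
```

>>> arm_command([
  [[0.0316, -0.0329, 0, 0, 0, 0], [0, 0, 0, 0, 0, 0.137], [0, 0, 0, 0, 0, 0.137], [0, 0, 0, 0, 0, 0.137], [0, 0, 0, 0, 0, 0.137], [0, 0, 0, 0, 0, 0], [0, 0, 0, 0, 0, 0], [0, 0, 0, 0, 0, 0]],
])

```text
clock: 13.3
position: [0.5765, -0.0002, 0.2043]
ee_rot: [0.754, -3.049, -0.0]
force: [-0.3, 0.1, -2.5]
width: 0.261
gripper_force: 50.0
```

Run:
```python
from h import *
go([.577,.0002,.160],117.7); print(arm.observe()["width"])
im=cam("wrist"); save(im,"w5.png")
```

```text
pos [ 5.765e-01 -2.000e-04  2.043e-01] yang 117.78 tilt 0.03 t 13.3 F [-0.3  0.1 -2.5] j7 2.032
 shift [-0.0006  0.0001  0.0443] turn 0.0013
0.2612351083318477
```

View pics/w5.png

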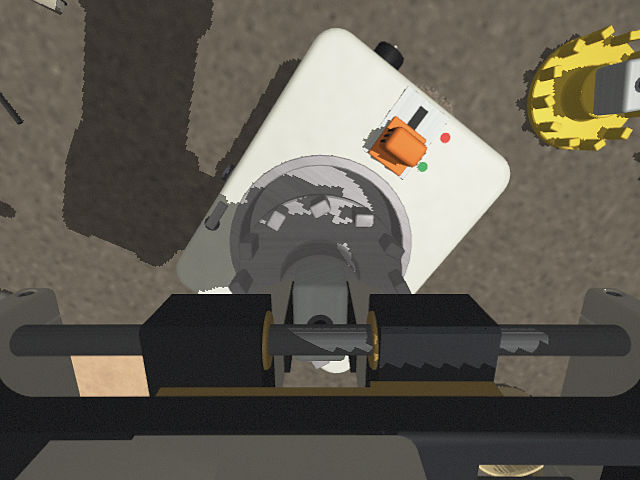

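The picture shows the lock slid in beside the green light (400,143), and the rotor held over the chamber. I'll lower it.

>>> arm_command([
  [[-0.0006, 0, 0.02, 0, 0, 0], [0, 0, 0.02, 0, 0, 0], [0, 0, 0.008, 0, 0, 0], [0, 0, 0.005, 0, 0, 0], [0, 0, 0.004, 0, 0, 0], [0, 0, 0, 0, 0, 0], [0, 0, 0, 0, 0, 0]],
])

```text
clock: 14.22
position: [0.5775, 0.0002, 0.1481]
ee_rot: [-0.751, 3.05, -0.0]
force: [0.4, -0.2, -3.2]
width: 0.256
gripper_force: 50.0
```

>>> arm_command([
  [[0, 0, 0.003, 0, 0, 0], [0, 0, 0.003, 0, 0, 0], [0, 0, 0, 0, 0, 0], [0, 0, 0, 0, 0, 0]],
])

```text
clock: 14.72
position: [0.5773, 0.0002, 0.1417]
ee_rot: [0.752, -3.05, -0.0]
force: [0.3, -0.3, -3.2]
width: 0.256
gripper_force: 50.0
```

>>> arm_command([
  [[0, 0, 0.003, 0, 0, 0], [0, 0, 0.002, 0, 0, 0], [0, 0, 0.002, 0, 0, 0], [0, 0, 0, 0, 0, 0], [0, 0, 0, 0, 0, 0]],
])

```text
clock: 15.35
position: [0.5773, 0.0002, 0.135]
ee_rot: [-0.751, 3.05, 0.0]
force: [-1.2, 0.0, 0.1]
width: 0.257
gripper_force: 50.0
```

>>> arm_command([
  [[0, 0, 0.003, 0, 0, 0], [0, 0, 0.003, 0, 0, 0], [0, 0, 0.002, 0, 0, 0], [0, 0, 0, 0, 0, 0], [0, 0, 0, 0, 0, 0]],
])

```text
clock: 15.98
position: [0.5774, 0.0002, 0.127]
ee_rot: [-0.751, 3.05, 0.0]
force: [-2.5, 0.1, 7.2]
width: 0.259
gripper_force: 50.0
```

Meshed, and the spring is compressing. I'll press on until it seats firmly.

>>> arm_command([
  [[0, 0, 0.001, 0, 0, 0], [0, 0, 0.001, 0, 0, 0], [0, 0, 0.001, 0, 0, 0], [0, 0, 0, 0, 0, 0], [0, 0, 0, 0, 0, 0], [0, 0, 0, 0, 0, 0]],
])

```text
clock: 16.73
position: [0.5777, 0.0002, 0.1267]
ee_rot: [-0.751, 3.048, 0.0]
force: [-12.4, 0.9, 35.8]
width: 0.258
gripper_force: 50.0
```

>>> arm_command([
  [[0, 0, -0.0006, 0, 0, 0], [0, 0, 0, 0, 0, 0], [0, 0, 0, 0, 0, 0], [0, 0, 0, 0, 0, 0], [0, 0, 0, 0, 0, 0], [0, 0, 0, 0, 0, 0], [0, 0, 0, 0, 0, 0], [0, 0, 0, 0, 0, 0]],
])

```text
clock: 17.73
position: [0.5776, 0.0002, 0.1267]
ee_rot: [-0.751, 3.049, 0.0]
force: [-10.8, 1.0, 30.0]
width: 0.258
gripper_force: 50.0
```

Run:
```python
from h import *
go([.577,.0002,.127],117.7)
im=cam("wrist"); C=cloud(im); hsv=cv2.cvtColor(im["pixels"],cv2.COLOR_RGB2HSV); ok=im["z_map"]>0
o=(hsv[...,0]<13)&(hsv[...,1]>170)&ok&(C[...,2]>.127)&(C[...,2]<.14); p=C[o]
print("lock",len(p),cv2.minAreaRect((p[:,:2]*1000).astype(np.float32)))
q=C[ok&(np.hypot(C[...,0]-.577,C[...,1])<.038)&(np.hypot(C[...,0]-.577,C[...,1])>.026)&(C[...,2]<.12)]
print("disc z (expect .080)",np.percentile(q[:,2],[10,50,90]).round(4))
```

```text
pos [5.776e-01 2.000e-04 1.267e-01] yang 117.67 tilt 0.1 t 17.725 F [-10.8   1.   30. ] j7 2.045
 shift [ 0.0006  0.0003 -0.0003] turn -0.0006
lock 1126 ((486.7467346191406, 11.299193382263184), (23.845420837402344, 16.276025772094727), 82.57157135009766)
disc z (expect .080) [0.0793 0.0801 0.0809]
```

```bash
python3 -c "
from cell import arm
print(arm.sign_off())"
```

```text
the job is handed in; nothing more can be done
None
```

The job is handed in: the spindle lock was pushed in until it stopped hard (about 37 N), and the rotor is meshed, pressed home at about 30 N and still held; the lock's camera readings gave 22–26 mm of travel, so its end stop rests mainly on that force.

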